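# Slide a painted door mirror home in its corner jig

## Task

The red door mirror lying glass-up on the bench has to sit in the aluminium corner jig for drilling: slowly push it across the bench with the fingertips until its long side is flush against the long rail and its arm end is flush against the short end stop, with the arm reaching over the stop, then move clear. The paint is fresh: do not lift or tip it and do not touch its arm. Leave the polish bottle, red bracket, tin and screwdriver where they are.

Things in the scene. Friction and masses are not known exactly. Their poses are not given: they have to be found in the camera images.
- mirror: Loose red mirror lying flat, dark green glass up: 90 x 130 mm (x by y), 50 mm high, sides upright up to 36 mm; 0.3 to 0.6 kg, slides on the bench; too wide to grip. Origin: centre of its underside. +y points to the end with the arm. It starts within 0.3 rad of parallel to the jig, clear of both rails, nearer the robot than the long rail.
- mirror_arm: Stubby arm fixed to the mirror's +y end, red with a black foot, must not be touched: 34 mm wide (foot 44 mm), sticks out 45 mm beyond that end, 29 to 47 mm above the bench, so it passes over the end stop. Origin: at its root, 62 mm from the mirror's origin along its y, 38 mm up. Axes as the mirror's.
- jig: Fixed L of aluminium bars 24 mm wide, 18 mm high (screw heads 3 mm more). Origin: inside corner, bench level. Long rail: inner face x = 0, fills x 0 to 24, y -360 to 24 mm. End stop: inner face y = 0, fills y 0 to 24, x -115 to 0 mm. Mirror fully home: its origin at x -45, y -65 mm, axes parallel to the jig's. Jig x points away from the robot within 0.3 rad.
- polish: Black polish bottle with paper label and green cap, 62 mm diameter, 170 mm high, standing loose. Origin: centre of its underside. To be left alone.
- bracket: Small loose red U-shaped bracket, 50 x 30 x 33 mm. Origin: centre of its underside. To be left alone.
- tin: Round open steel tin of fasteners, 68 mm diameter, 28 mm high, loose. Origin: centre of its underside. To be left alone.
- driver: Loose screwdriver with orange handle, 200 mm long, lying along its x axis, handle to -x, 30 mm thick at most. Origin: under its middle. To be left alone.
Mind the look-alikes: they are no part of the job. What is shaped like the mirror but turquoise is not meant.

How it is judged:
By the outcome, as a careful person would: the job done as asked, in the order asked, and still so for the second after the job is handed in, with the robot touching nothing.
It also fails if it takes over 56 s, if anything falls off the work surface, if the arm or the gripper's body presses on something with over 40 N, if the wrist force passes 120 N, or if a joint passes its speed limit or range.

## Robot

A 6-joint arm with a two-finger parallel gripper is mounted at the origin on the work surface. World frame = base frame: x ahead of the robot, y to its left, z up, the work surface at z = 0. Lengths are in m, angles in rad, forces in N, time in s.
With the tool pointing down it reaches from about 0.375 to 0.9 m from the base axis. Payload 3.1 kg.
Tool frame: the origin (TCP) lies between the finger pads; the fingertips stand 17 mm ahead of it and the grasp point (between the pads) lies 2 mm behind it; z points along the fingers, y is the line along which they close (so a half turn about z gives the same grasp; the last joint's range is limited). The gripper opens to 85 mm and grips with 20 to 120 N. Pads are 22 mm wide; open, the fingers measure 114 mm over their backs; the gripper's body (76 mm by 85 mm) begins 54 mm behind the grasp point. The pads swing forward as they close: fully open they stand 13 mm farther back than shut.
Start: joints at [-1.337, 0.527, 1.433, -0, 1.181, -0.178], TCP at [0.251, -0.572, 0.248] pointing down, gripper open.
Joint ranges: [-3.08, 3.08], [-0.75, 2.2], [0.22, 2.44], [-1.43, 4.57], [0, 2.65], [-2.85, 2.85]. Speed limits (rad/s): [2.79, 2.79, 3.14, 3.14, 3.14, 3.14].

## Interface

Orientations are given as a unit quaternion [x, y, z, w].
In Python, from station import sense, vision, order gives the robot as it stands.
- The arm moves only by the shell command python3 -m crank 'ROWS' [OPENING] [FORCE]. ROWS is JSON, a list of rows, each an object with "dp": the shift along the world's x, y, z in units of 30 mm (1.0 is 30 mm), a list of three; "angular": the turn, a rotation vector about the world's x, y, z in degrees, a list of three. In form: [{"dp": [dx, dy, dz], "angular": [ax, ay, az]}, ...]. A call has 1 to 20 rows; each row shifts and turns the commanded pose from where the row before left it; what a row does not reach is not made up. A row lasts 1/10 s, in which the tool goes at most 50 mm and 8.59 degrees, less where a joint would pass 70% of its speed; a pose out of reach is approached as far as the arm can. A call is refused whole if a number of a shift passes 1 or a number of a turn 8.59, either way. A call with a gripper value outside its range is refused whole. OPENING is the closure, from 0 (fully open) to 1 (shut), set as the call begins (- or left out, the last holds). The fingers move at their own pace and stop on an object; FORCE is the grip in N (left out, the last holds). Time passes only in rows, so rows that do not move let the fingers close. It gives the time, the measured TCP pose, the force, the opening and the grip force at its end, in the units of the state.
- sense(): the state, without advancing time (a new reading comes with each control period).
- vision.snapshot(name): name is "scene" or "top"; returns a dict with "image" (420x560x3 uint8, blue, green, red), "range_z" (420x560 float32, m along the optical axis (not along the pixel's ray), 0 where there is no reading), "mtx" (3x3 intrinsics, pixels), "dist" ([k1, k2, p1, p2, k3] as OpenCV has them; the pictures are not rectified), "pose" (4x4, takes a point from camera to world coordinates). Camera axes: x right, y down, z forward; pixel columns grow to the right and rows downward; lengths in m; the calibration is good to about 2 mm. A picture is of the moment at which its call begins.
- order.sign_off(): hands the job in; it is judged then, once.
The state is a dict: "t": time; "q": joint angles; "qd": joint speeds; "tau": joint torques, N m; "tcp_pos": TCP position; "tool_rot": TCP orientation; "force": force on the tool from outside, world axes, zero at the start; "ft_torque": the same for the moment, N m; "finger_gap": opening from 0.0 (shut) to 1.0 (fully open); "gripper_force": force on a finger pad.
Only numpy, scipy, OpenCV 4.12 (cv2) and the standard library are available. Lean on these libraries where they do the work, as an engineer would, in place of code of your own. Each camera call takes 0.05 s, during which the arm holds its last target. There are 200 camera calls.

## Working session

There is one attempt and no reset: what is moved stays moved. The work goes in short steps, Python scripts to look and compute and a shell command to move; the robot and the scene stay as the last step left them, time stands still between calls to the robot, and variables do not carry over. Pictures are saved under pics/ and viewed, at most 10 in all, crops included, and the job is handed in when it is done.

```bash
mkdir -p pics; ls; python3 - <<'E'
from station import sense, vision
import cv2,numpy as np
for n in("scene","top"):
    s=vision.snapshot(n); cv2.imwrite(f"pics/{n}0.png",s["image"]); np.savez(f"{n}0.npz",**s); print(n,s["mtx"],s["dist"],s["pose"])
print(sense())
E
```

```text
pics
scene [[472.97445861   0.         278.94188394]
 [  0.         472.97445861 207.96098444]
 [  0.           0.           1.        ]] [-0.07602319  0.          0.          0.          0.        ] [[ 0.89202555  0.2503253  -0.37633452  1.0266867 ]
 [ 0.45185295 -0.51401476  0.72912121 -0.95653905]
 [-0.01092401 -0.82044261 -0.57162452  0.83164879]
 [ 0.          0.          0.          1.        ]]
top [[541.01877264   0.         276.39758442]
 [  0.         541.01877264 214.59710491]
 [  0.           0.           1.        ]] [0.04610574 0.         0.         0.         0.        ] [[ 0.01554034 -0.99639572  0.08339099  0.39273968]
 [-0.99966082 -0.01722598 -0.0195323   0.00509532]
 [ 0.02089839 -0.08305917 -0.99632547  1.29250639]
 [ 0.          0.          0.          1.        ]]
{'t': 0.1, 'q': array([-1.33651784e+00,  5.28365189e-01,  1.43374388e+00,  3.64809297e-06,
        1.18139843e+00, -1.78479636e-01]), 'qd': array([-0.00045074, -0.00199815, -0.00201658, -0.00021369,  0.00038145,
       -0.00131453]), 'tau': array([ 4.50674634e-05, -4.43302846e+01, -1.78587037e+01, -2.25271424e-04,
        3.88409055e-03, -1.81173561e-06]), 'tcp_pos': array([ 0.25061044, -0.57190762,  0.247446  ]), 'tool_rot': array([ 9.78779015e-01,  2.04916379e-01, -2.50218431e-05, -9.57094961e-04]), 'force': array([-0.73027003,  0.76746193, -0.16307955]), 'ft_torque': array([ 0.01736278,  0.02856392, -0.00474824]), 'gripper_force': 0.0, 'finger_gap': 1.0037822195083705}
```

View pics/top0.png

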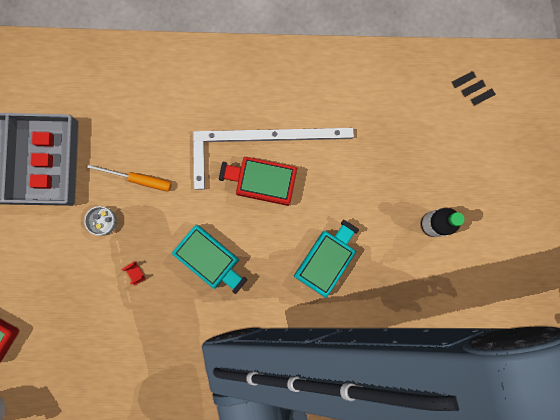

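View pics/scene0.png

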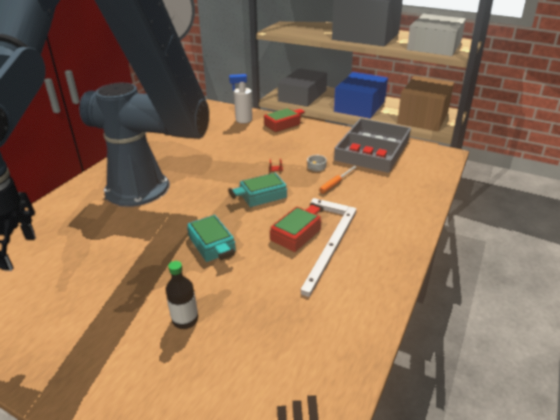

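The top view shows two red candidates. One is at (265,180), arm to the left, beside the jig with its corner near (205,140). The other is at (5,340), cut off at the left edge of the picture, and appears in the scene view at (283,120). The turquoise ones at (207,256) and (327,262) are excluded by colour. The mirror at (265,180) fits: it is near parallel to the jig and on the robot side of the long rail. I'll confirm with a crop and measure.

```bash
cat > h.py <<'E'
import cv2,numpy as np
from station import vision
def load(n): return dict(np.load(n))
def ray(s,px,z):
    px=np.asarray(px,float).reshape(-1,1,2)
    u=cv2.undistortPoints(px,s["mtx"],s["dist"]).reshape(-1,2)
    d=np.c_[u,np.ones(len(u))]@s["pose"][:3,:3].T; o=s["pose"][:3,3]
    return (o+d*((z-o[2])/d[:,2])[:,None])
def big(m,box=None):
    if box: 
        k=np.zeros_like(m); x0,y0,x1,y1=box; k[y0:y1,x0:x1]=m[y0:y1,x0:x1]; m=k
    c,_=cv2.findContours(m.astype(np.uint8),cv2.RETR_EXTERNAL,cv2.CHAIN_APPROX_NONE)
    return max(c,key=cv2.contourArea).reshape(-1,2)
E
python3 - <<'E'
from h import *
s=load("top0.npz"); im=s["image"]; hsv=cv2.cvtColor(im,cv2.COLOR_BGR2HSV)
cv2.imwrite("pics/crop.png",cv2.resize(im[110:220,180:370],None,fx=4,fy=4,interpolation=cv2.INTER_CUBIC))
H,S,V=cv2.split(hsv)
g=big((H>45)&(H<85)&(S>60),(210,140,310,215))
p=ray(s,g,.048)[:,:2]; r=cv2.minAreaRect((p*1000).astype(np.float32)); print("glass",r)
red=big((((H<6)|(H>174))&(S>140)),(210,140,310,215))
print("red",cv2.minAreaRect((ray(s,red,.036)[:,:2]*1000).astype(np.float32)))
w=big((S<60)&(V>150),(180,120,370,195))
print(cv2.boundingRect(w)); P=ray(s,w,.018)[:,:2]*1000
h=cv2.convexHull(P.astype(np.float32)).reshape(-1,2); print(cv2.approxPolyDP(P.astype(np.float32),6,True).reshape(-1,2))
rz=s["range_z"]
for a in [(265,180),(232,173),(224,171),(290,133),(320,160)]:
    x=ray(s,[a],0)[0]; o=s["pose"][:3,3]; R=s["pose"]
    u=cv2.undistortPoints(np.array([[a]],float),s["mtx"],s["dist"])[0,0]
    print(a,(R@[*(np.r_[u,1]*rz[a[1],a[0]]),1])[:3])
E
```

```text
glass ((578.9374389648438, 6.515460968017578), (108.22296905517578, 69.52428436279297), 79.29225158691406)
red ((580.771240234375, 23.6966552734375), (165.62693786621094, 93.55020141601562), 79.26594543457031)
(193, 128, 161, 61)
[[ 706.12616 -200.42593]
 [ 695.79205  181.9007 ]
 [ 559.127    175.8746 ]
 [ 559.529    154.69827]
 [ 674.5984   157.64737]
 [ 689.02246 -195.72548]]
(265, 180) [0.57644518 0.00838019 0.05152837]
(232, 173) [0.59239507 0.08534272 0.04478786]
(224, 171) [0.59633987 0.10380661 0.04712942]
(290, 133) [ 0.69495622 -0.04922898  0.02201106]
(320, 160) [ 0.63517728 -0.1236419   0.00084625]
```

View pics/crop.png

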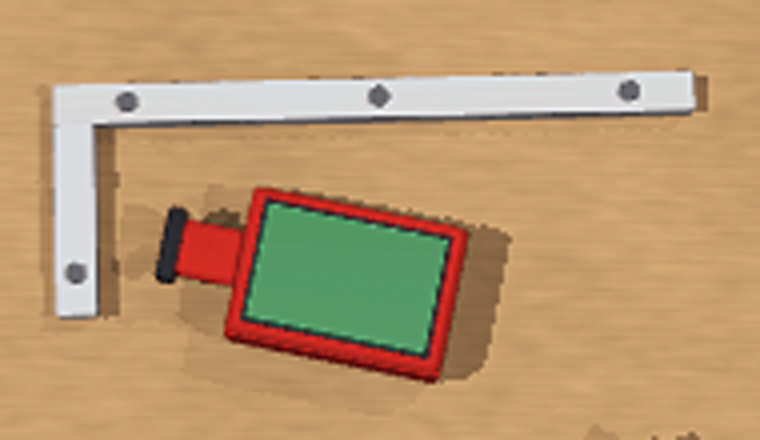

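The crop confirms it: a red mirror with green glass, its arm pointing at the end stop and clear of both rails. Estimates: mirror centre (579, 6.5) mm, yaw -10.7°; jig corner about (675, 157) mm, yaw about +1.5°. First I'll move over the near side, with the fingers' line turned parallel to the rail.

```bash
python3 -m crank '[{"dp":[0.4,0.95,0],"angular":[0,0,-1.1]},{"dp":[0.4,0.95,0],"angular":[0,0,-1.1]},{"dp":[0.4,0.95,0],"angular":[0,0,-1.1]},{"dp":[0.4,0.95,0],"angular":[0,0,-1.1]},{"dp":[0.4,0.95,0],"angular":[0,0,-1.1]},{"dp":[0.4,0.95,0],"angular":[0,0,-1.1]},{"dp":[0.4,0.95,0],"angular":[0,0,-1.1]},{"dp":[0.4,0.95,0],"angular":[0,0,-1.1]},{"dp":[0.4,0.95,0],"angular":[0,0,-1.1]},{"dp":[0.4,0.95,0],"angular":[0,0,-1.1]},{"dp":[0.4,0.95,0],"angular":[0,0,-1.1]},{"dp":[0.4,0.95,0],"angular":[0,0,-1.1]},{"dp":[0.4,0.95,0],"angular":[0,0,-1.1]},{"dp":[0.4,0.95,0],"angular":[0,0,-1.1]},{"dp":[0.4,0.95,0],"angular":[0,0,-1.1]},{"dp":[0.4,0.95,0],"angular":[0,0,-1.1]},{"dp":[0.4,0.95,0],"angular":[0,0,-1.1]},{"dp":[0.4,0.95,0],"angular":[0,0,-1.1]},{"dp":[0.3,0.5,0],"angular":[0,0,-1.1]},{"dp":[0,0,0],"angular":[0,0,-1.1]}]' 0
```

```text
t: 2.1
tcp_pos: [0.4763, -0.0427, 0.2481]
tool_rot: [1.0, 0.016, 0.0, -0.0]
force: [0.4, -1.8, -0.4]
finger_gap: 0.997
gripper_force: 0.0
```

```bash
python3 -m crank '[{"dp":[0.2,0.6,0],"angular":[0,0,0]},{"dp":[0.2,0.6,0],"angular":[0,0,0]},{"dp":[0.2,0.6,-0.8],"angular":[0,0,0]},{"dp":[0,0,-0.8],"angular":[0,0,0]},{"dp":[0,0,-0.8],"angular":[0,0,0]},{"dp":[0,0,-0.8],"angular":[0,0,0]},{"dp":[0,0,-0.8],"angular":[0,0,0]},{"dp":[0,0,-0.8],"angular":[0,0,0]},{"dp":[0,0,-0.8],"angular":[0,0,0]},{"dp":[0,0,-0.6],"angular":[0,0,0]},{"dp":[0,0,-0.4],"angular":[0,0,0]},{"dp":[0,0,0],"angular":[0,0,0]},{"dp":[0,0,0],"angular":[0,0,0]}]'
python3 - <<'E'
from h import *
a=vision.snapshot("top"); b=vision.snapshot("scene")
A=cv2.resize(a["image"][100:290,150:410],(520,380)); B=cv2.resize(b["image"][110:300,170:400],(460,380))
cv2.imwrite("pics/p1.png",cv2.resize(np.hstack([A,B]),None,fx=.8,fy=.8))
E
```

```text
t: 3.4
tcp_pos: [0.4939, 0.0091, 0.0505]
tool_rot: [1.0, 0.014, 0.0, 0.0]
force: [-0.3, -0.0, 0.4]
finger_gap: 0.999
gripper_force: 0.0
```

View pics/p1.png

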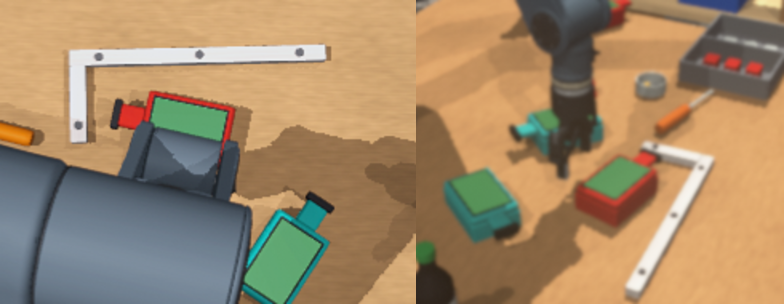

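The fingers straddle the near long side and nothing is touched yet. I'll lower, then push slowly toward +x.

```bash
python3 -m crank '[{"dp":[0,0,-0.3],"angular":[0,0,0]},{"dp":[0,0,-0.3],"angular":[0,0,0]},{"dp":[0,0,-0.2],"angular":[0,0,0]},{"dp":[0.1,0,0],"angular":[0,0,0]},{"dp":[0.1,0,0],"angular":[0,0,0]},{"dp":[0.1,0,0],"angular":[0,0,0]},{"dp":[0.1,0,0],"angular":[0,0,0]},{"dp":[0.1,0,0],"angular":[0,0,0]},{"dp":[0.1,0,0],"angular":[0,0,0]},{"dp":[0.1,0,0],"angular":[0,0,0]},{"dp":[0.1,0,0],"angular":[0,0,0]},{"dp":[0.1,0,0],"angular":[0,0,0]},{"dp":[0.1,0,0],"angular":[0,0,0]},{"dp":[0.1,0,0],"angular":[0,0,0]},{"dp":[0.1,0,0],"angular":[0,0,0]}]'; python3 -m crank '[{"dp":[0.1,0,0],"angular":[0,0,0]},{"dp":[0.1,0,0],"angular":[0,0,0]},{"dp":[0.1,0,0],"angular":[0,0,0]},{"dp":[0.1,0,0],"angular":[0,0,0]},{"dp":[0.1,0,0],"angular":[0,0,0]}]'
```

```text
t: 5.0
tcp_pos: [0.5304, 0.0094, 0.0262]
tool_rot: [1.0, 0.014, 0.0, 0.0]
force: [-1.9, -1.0, -1.0]
finger_gap: 1.005
gripper_force: 0.8
t: 5.5
tcp_pos: [0.5451, 0.0095, 0.0263]
tool_rot: [1.0, 0.014, 0.0, 0.0]
force: [-1.8, -1.8, -0.7]
finger_gap: 0.998
gripper_force: 0.8
```

```bash
python3 -m crank '[{"dp":[0.1,0,0],"angular":[0,0,0]},{"dp":[0.1,0,0],"angular":[0,0,0]},{"dp":[0.1,0,0],"angular":[0,0,0]},{"dp":[0.1,0,0],"angular":[0,0,0]},{"dp":[0.1,0,0],"angular":[0,0,0]},{"dp":[0.1,0,0],"angular":[0,0,0]},{"dp":[0.1,0,0],"angular":[0,0,0]}]'
cat > m.py <<'E'
from h import *
import sys
def meas(s):
    H,S,V=cv2.split(cv2.cvtColor(s["image"],cv2.COLOR_BGR2HSV))
    C=np.array([675.,156.7]);th=.027
    g=big((H>45)&(H<80)&(S>60),tuple(map(int,sys.argv[2:6])) if len(sys.argv)>5 else (190,135,310,200))
    print("glass",cv2.minAreaRect((ray(s,g,.05)[:,:2]*1000).astype(np.float32)))
    w=big((S<60)&(V>150),(180,120,370,195))
    P=ray(s,w,.018)[:,:2]*1000
    o=np.array([P[(abs(P[:,1]-y)<1.5)][:,0] .max() for y in range(-180,150,10)]);i=np.array([P[(abs(P[:,1]-y)<1.5)][:,0].min() for y in range(-180,150,10)])
    print("rail outer/inner slope,x0",np.polyfit(range(-180,150,10),o,1),np.polyfit(range(-180,150,10),i,1))
    xs=range(570,660,10)
    o=[P[(abs(P[:,0]-x)<1.5)][:,1].max() for x in xs];i=[P[(abs(P[:,0]-x)<1.5)][:,1].min() for x in xs]
    print("stop outer/inner at x=620",np.polyval(np.polyfit(xs,o,1),620),np.polyval(np.polyfit(xs,i,1),620))
s=vision.snapshot("top"); cv2.imwrite("pics/"+sys.argv[1]+".png",cv2.resize(s["image"][100:240,150:410],None,fx=3,fy=3))
meas(s)
E
python3 m.py p2
```

```text
t: 6.2
tcp_pos: [0.5657, 0.0097, 0.0263]
tool_rot: [1.0, 0.014, -0.0, -0.0]
force: [-3.5, 0.0, 1.3]
finger_gap: 0.999
gripper_force: 1.8
glass ((652.3693237304688, -22.9161376953125), (4.713994979858398, 23.286354064941406), 1.1335244178771973)
rail outer/inner slope,x0 [-4.37159907e-02  7.03150166e+02] [-4.18660940e-02  6.82009331e+02]Traceback (most recent call last):
  File "m.py", line 16, in <module>
    meas(s)
    ~~~~^^^
  File "m.py", line 13, in meas
    o=[P[(abs(P[:,0]-x)<1.5)][:,1].max() for x in xs];i=[P[(abs(P[:,0]-x)<1.5)][:,1].min() for x in xs]
       ~~~~~~~~~~~~~~~~~~~~~~~~~~~~~~~^^
    return umr_maximum(a, axis, None, out, keepdims, initial, where)
ValueError: zero-size array to reduction operation maximum which has no identity
```

View pics/p2.png

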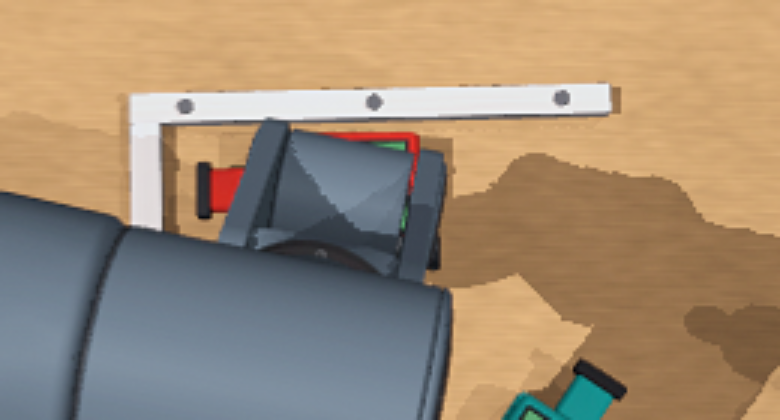

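The mirror has turned nearly parallel, with its far edge (image row about 135) just short of the rail (row about 115). The rail's yaw fits at +2.45°, so I'll trim the tool by +0.8° and close the gap gently.

```bash
python3 -m crank '[{"dp":[0.1,0,0],"angular":[0,0,0.4]},{"dp":[0.1,0,0],"angular":[0,0,0.4]},{"dp":[0.1,0,0],"angular":[0,0,0]},{"dp":[0.05,0,0],"angular":[0,0,0]},{"dp":[0,0,0],"angular":[0,0,0]}]'; python3 -m crank '[{"dp":[0.05,0,0],"angular":[0,0,0]},{"dp":[0.05,0,0],"angular":[0,0,0]},{"dp":[0,0,0],"angular":[0,0,0]}]'
python3 - <<'E'
from h import *
s=load("top0.npz");H,S,V=cv2.split(cv2.cvtColor(s["image"],cv2.COLOR_BGR2HSV))
w=big((S<60)&(V>150),(180,120,370,195));P=ray(s,w,.018)[:,:2]*1000
xs=range(575,660,10)
for f in(np.max,np.min): print(np.polyfit(np.array(xs)-620,[f(P[abs(P[:,0]-x)<1.5][:,1]) for x in xs],1))
ys=range(-180,130,10)
for f in(np.max,np.min): print(np.polyfit(ys,[f(P[abs(P[:,1]-y)<1.5][:,0]) for y in ys],1))
E
```

```text
t: 6.75
tcp_pos: [0.5772, 0.0095, 0.0263]
tool_rot: [1.0, 0.021, 0.001, 0.0]
force: [-2.6, -0.5, 0.9]
finger_gap: 1.0
gripper_force: 1.1
t: 7.05
tcp_pos: [0.5793, 0.0095, 0.0263]
tool_rot: [1.0, 0.021, 0.0, -0.0]
force: [-5.1, 0.0, 1.7]
finger_gap: 1.002
gripper_force: 1.9
[4.26495551e-02 1.79711235e+02]
[2.57174773e-02 1.56255539e+02]
[-4.33030905e-02  7.03109229e+02]
[-4.11586973e-02  6.82034280e+02]
```

```bash
for i in 1 2; do python3 -m crank '[{"dp":[0.03,0,0],"angular":[0,0,0]},{"dp":[0.03,0,0],"angular":[0,0,0]},{"dp":[0,0,0],"angular":[0,0,0]}]' | grep -E "tcp|force"; done
```

```text
tcp_pos: [0.581, 0.0096, 0.0263]
force: [-3.3, -0.2, 0.6]
gripper_force: 2.0
tcp_pos: [0.5813, 0.0096, 0.0263]
force: [-6.3, -1.1, 3.4]
gripper_force: 3.4
```

```bash
for i in 1 2; do python3 -m crank '[{"dp":[0.04,0,0],"angular":[0,0,0]},{"dp":[0,0,0],"angular":[0,0,0]},{"dp":[0,0,0],"angular":[0,0,0]}]' | grep -E "tcp|force|rot"; done
```

```text
tcp_pos: [0.5813, 0.0096, 0.0263]
tool_rot: [1.0, 0.022, -0.003, -0.0]
force: [-9.1, -1.0, 6.5]
gripper_force: 4.5
tcp_pos: [0.5813, 0.0096, 0.0263]
tool_rot: [1.0, 0.022, -0.004, -0.0]
force: [-11.0, -2.4, 8.9]
gripper_force: 5.5
```

The mirror is stopped by the rail at 11 N. I'll back off, lift, turn 90°, go past the -y end and look.

```bash
python3 -m crank '[{"dp":[-0.3,0,0],"angular":[0,0,0]},{"dp":[-0.3,0,0],"angular":[0,0,0]},{"dp":[-0.3,0,0.3],"angular":[0,0,0]},{"dp":[0,0,0.9],"angular":[0,0,0]},{"dp":[0,0,0.9],"angular":[0,0,0]},{"dp":[0,0,0.9],"angular":[0,0,0]},{"dp":[0,-0.4,0.9],"angular":[0,0,8.5]},{"dp":[0,-0.6,0],"angular":[0,0,8.5]},{"dp":[0.2,-0.6,0],"angular":[0,0,8.5]},{"dp":[0.3,-0.6,0],"angular":[0,0,8.5]},{"dp":[0.4,-0.6,0],"angular":[0,0,8.5]},{"dp":[0.4,-0.6,0],"angular":[0,0,8.5]},{"dp":[0.4,-0.6,0],"angular":[0,0,8.5]},{"dp":[0.3,-0.6,0],"angular":[0,0,8.5]},{"dp":[0.2,-0.4,0],"angular":[0,0,8.5]},{"dp":[0.2,0,0],"angular":[0,0,8.5]},{"dp":[0,0,0],"angular":[0,0,5]},{"dp":[0,0,0],"angular":[0,0,0]}]' 0.5
sed -i 's/^    xs=.*/    return/' m.py; python3 m.py p3 190 135 300 200
```

```text
t: 10.05
tcp_pos: [0.6307, -0.1407, 0.1439]
tool_rot: [0.692, 0.722, 0.0, 0.001]
force: [0.8, 0.4, -0.8]
finger_gap: 0.501
gripper_force: 0.0
glass ((634.7337036132812, 16.820438385009766), (69.17962646484375, 107.31145477294922), 2.5621116161346436)Traceback (most recent call last):
  File "m.py", line 16, in <module>
    meas(s)
    ~~~~^^^
  File "m.py", line 10, in meas
    o=np.array([P[(abs(P[:,1]-y)<1.5)][:,0] .max() for y in range(-180,150,10)]);i=np.array([P[(abs(P[:,1]-y)<1.5)][:,0].min() for y in range(-180,150,10)])
                ~~~~~~~~~~~~~~~~~~~~~~~~~~~~~~~~^^
    return umr_maximum(a, axis, None, out, keepdims, initial, where)
ValueError: zero-size array to reduction operation maximum which has no identity
```

View pics/p3.png

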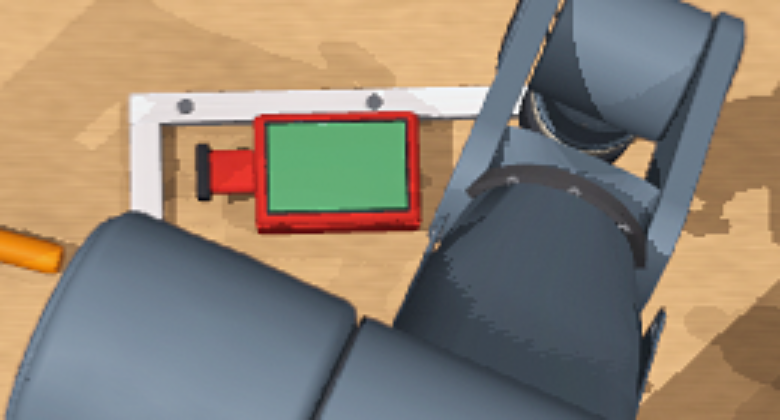

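The mirror is flush along the rail, yaw 2.56° against the jig's 2.4°, and needs about 75 mm along +y. Next I'll descend behind its -y end and push.

```bash
python3 -m crank '[{"dp":[0.1,0.4,-0.7],"angular":[0,0,0]},{"dp":[0,0.4,-0.7],"angular":[0,0,0]},{"dp":[0,0.3,-0.7],"angular":[0,0,0]},{"dp":[0,0.3,-0.7],"angular":[0,0,0]},{"dp":[0,0,-0.6],"angular":[0,0,0]},{"dp":[0,0,-0.4],"angular":[0,0,0]},{"dp":[0,0,-0.1],"angular":[0,0,0]},{"dp":[0,0,0],"angular":[0,0,0]},{"dp":[0,0,0],"angular":[0,0,0]}]'
```

```text
t: 11.0
tcp_pos: [0.634, -0.0989, 0.0272]
tool_rot: [0.692, 0.722, 0.0, 0.001]
force: [0.5, 0.1, 0.3]
finger_gap: 0.5
gripper_force: 0.0
```

```bash
python3 -m crank '[{"dp":[-0.01,0.25,0],"angular":[0,0,0]},{"dp":[-0.01,0.25,0],"angular":[0,0,0]},{"dp":[-0.01,0.25,0],"angular":[0,0,0]},{"dp":[-0.01,0.2,0],"angular":[0,0,0]},{"dp":[-0.004,0.1,0],"angular":[0,0,0]},{"dp":[-0.004,0.1,0],"angular":[0,0,0]},{"dp":[-0.004,0.1,0],"angular":[0,0,0]},{"dp":[-0.004,0.1,0],"angular":[0,0,0]},{"dp":[-0.004,0.1,0],"angular":[0,0,0]},{"dp":[-0.004,0.1,0],"angular":[0,0,0]},{"dp":[-0.004,0.1,0],"angular":[0,0,0]},{"dp":[-0.004,0.1,0],"angular":[0,0,0]},{"dp":[-0.004,0.1,0],"angular":[0,0,0]},{"dp":[-0.004,0.1,0],"angular":[0,0,0]}]'; python3 -m crank '[{"dp":[-0.004,0.1,0],"angular":[0,0,0]},{"dp":[-0.004,0.1,0],"angular":[0,0,0]},{"dp":[-0.004,0.1,0],"angular":[0,0,0]},{"dp":[-0.004,0.1,0],"angular":[0,0,0]},{"dp":[-0.004,0.1,0],"angular":[0,0,0]},{"dp":[-0.004,0.1,0],"angular":[0,0,0]},{"dp":[-0.004,0.1,0],"angular":[0,0,0]},{"dp":[-0.004,0.1,0],"angular":[0,0,0]},{"dp":[-0.004,0.1,0],"angular":[0,0,0]},{"dp":[-0.004,0.1,0],"angular":[0,0,0]}]'
```

```text
t: 12.4
tcp_pos: [0.6309, -0.0397, 0.0263]
tool_rot: [0.692, 0.722, 0.0, 0.0]
force: [0.9, -3.3, 0.1]
finger_gap: 0.499
gripper_force: 1.4
t: 13.4
tcp_pos: [0.6296, -0.0097, 0.0263]
tool_rot: [0.692, 0.722, -0.0, -0.0]
force: [-0.8, -4.6, -0.2]
finger_gap: 0.501
gripper_force: 1.5
```

```bash
python3 -m crank '[{"dp":[-0.004,0.1,0],"angular":[0,0,0]},{"dp":[-0.004,0.1,0],"angular":[0,0,0]},{"dp":[-0.004,0.1,0],"angular":[0,0,0]},{"dp":[-0.004,0.1,0],"angular":[0,0,0]},{"dp":[-0.004,0.1,0],"angular":[0,0,0]},{"dp":[-0.004,0.1,0],"angular":[0,0,0]},{"dp":[0,0.05,0],"angular":[0,0,0]}]' | grep -E "tcp|force"; for i in 1 2 3 4; do python3 -m crank '[{"dp":[0,0.03,0],"angular":[0,0,0]},{"dp":[0,0.03,0],"angular":[0,0,0]},{"dp":[0,0,0],"angular":[0,0,0]}]' | grep -E "tcp|^force"; done
```

```text
tcp_pos: [0.6287, 0.0098, 0.0263]
force: [-1.8, -4.0, -0.3]
gripper_force: 1.9
tcp_pos: [0.6287, 0.0113, 0.0263]
force: [-1.6, -3.1, -0.1]
tcp_pos: [0.6286, 0.0129, 0.0263]
force: [-1.4, -3.4, 0.7]
tcp_pos: [0.6286, 0.0137, 0.0263]
force: [-2.6, -7.2, 0.3]
tcp_pos: [0.6286, 0.0138, 0.0263]
force: [-2.5, -13.2, 1.0]
```

It has met the end stop at 13 N. I'll back off, lift, and turn back for the check and the finishing nudge.

```bash
python3 -m crank '[{"dp":[0,-0.3,0],"angular":[0,0,0]},{"dp":[0,-0.4,0],"angular":[0,0,0]},{"dp":[0,-0.6,0.3],"angular":[0,0,0]},{"dp":[0,-0.6,0.9],"angular":[0,0,0]},{"dp":[0,-0.6,0.9],"angular":[0,0,0]},{"dp":[0,-0.6,0.9],"angular":[0,0,0]},{"dp":[0,-0.6,0.9],"angular":[0,0,0]},{"dp":[0,-0.6,0],"angular":[0,0,0]},{"dp":[0,-0.6,0],"angular":[0,0,0]},{"dp":[0,-0.6,0],"angular":[0,0,0]},{"dp":[0,0,0],"angular":[0,0,0]},{"dp":[0,0,0],"angular":[0,0,0]}]' | grep tcp; python3 m.py p4 190 135 300 200 2>/dev/null
python3 - <<'E'
from h import *
b=vision.snapshot("scene"); cv2.imwrite("pics/s4.png",cv2.resize(b["image"][170:310,230:400],None,fx=4,fy=4,interpolation=cv2.INTER_CUBIC))
E
```

```text
tcp_pos: [0.6281, -0.1484, 0.1419]
glass ((631.6859130859375, 91.9339599609375), (69.27812194824219, 107.63224029541016), 2.73417592048645)
```

View pics/p4.png

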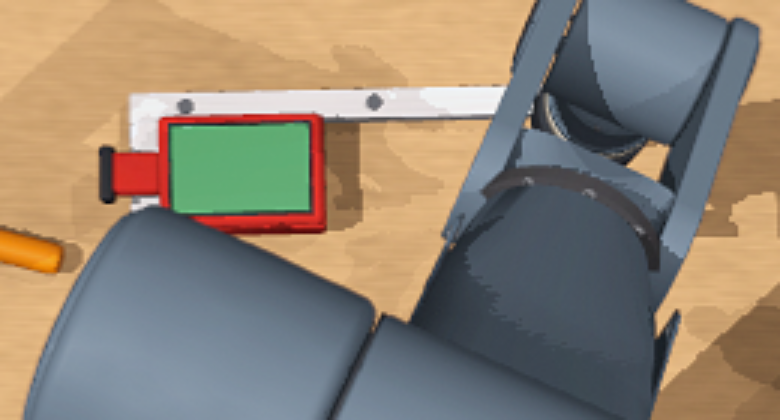

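View pics/s4.png

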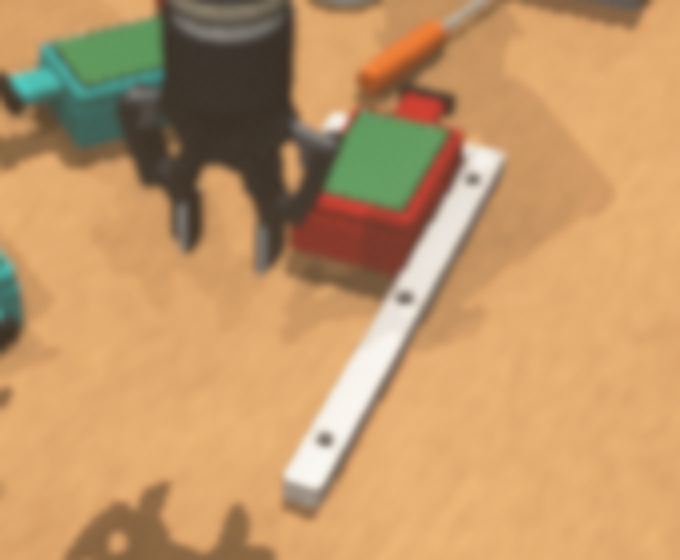

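The mirror is home: centre measured at (631.7, 91.9) against (631.8, 91.4) expected, with the arm over the stop (crop (110,175)). One last light nudge against the long rail will make sure it's flush.

```bash
python3 -m crank '[{"dp":[-0.3,0,0],"angular":[0,0,-8.5]},{"dp":[-0.4,0.3,0],"angular":[0,0,-8.5]},{"dp":[-0.4,0.8,0],"angular":[0,0,-8.5]},{"dp":[-0.4,0.9,0],"angular":[0,0,-8.5]},{"dp":[-0.4,0.9,0],"angular":[0,0,-8.5]},{"dp":[-0.4,0.9,0],"angular":[0,0,-8.5]},{"dp":[-0.3,0.9,0],"angular":[0,0,-8.5]},{"dp":[-0.1,0.9,0],"angular":[0,0,-8.5]},{"dp":[0,0.9,0],"angular":[0,0,-8.5]},{"dp":[0,0.8,0],"angular":[0,0,-8.5]},{"dp":[0,0.2,0],"angular":[0,0,-5]},{"dp":[0,0,0],"angular":[0,0,0]},{"dp":[0,0,0],"angular":[0,0,0]}]'
```

```text
t: 17.9
tcp_pos: [0.5477, 0.0773, 0.1432]
tool_rot: [1.0, 0.023, -0.0, 0.0]
force: [-0.2, -0.4, 0.3]
finger_gap: 0.501
gripper_force: 0.0
```

```bash
python3 -m crank '[{"dp":[0,0,-0.7],"angular":[0,0,0]},{"dp":[0,0,-0.7],"angular":[0,0,0]},{"dp":[0,0,-0.7],"angular":[0,0,0]},{"dp":[0,0,-0.7],"angular":[0,0,0]},{"dp":[0,0,-0.6],"angular":[0,0,0]},{"dp":[0,0,-0.4],"angular":[0,0,0]},{"dp":[0.1,0,0],"angular":[0,0,0]},{"dp":[0.2,0,0],"angular":[0,0,0]},{"dp":[0.2,0,0],"angular":[0,0,0]},{"dp":[0.1,0,0],"angular":[0,0,0]},{"dp":[0.1,0,0],"angular":[0,0,0]},{"dp":[0.1,0,0],"angular":[0,0,0]},{"dp":[0.05,0,0],"angular":[0,0,0]},{"dp":[0,0,0],"angular":[0,0,0]}]' | grep -E "tcp|^force"; for i in 1 2 3; do python3 -m crank '[{"dp":[0.03,0,0],"angular":[0,0,0]},{"dp":[0.03,0,0],"angular":[0,0,0]},{"dp":[0,0,0],"angular":[0,0,0]}]' | grep -E "tcp|^force"; done
```

```text
tcp_pos: [0.5736, 0.0768, 0.0294]
force: [-0.2, 0.8, 0.2]
tcp_pos: [0.5753, 0.0767, 0.0293]
force: [-0.1, -0.0, 0.3]
tcp_pos: [0.5772, 0.0767, 0.0293]
force: [0.1, 0.1, -0.4]
tcp_pos: [0.5784, 0.0767, 0.0293]
force: [-2.1, -0.7, 0.9]
```

```bash
for i in 1 2; do python3 -m crank '[{"dp":[0.03,0,0],"angular":[0,0,0]},{"dp":[0.03,0,0],"angular":[0,0,0]},{"dp":[0,0,0],"angular":[0,0,0]}]' | grep -E "tcp|^force"; done
python3 -m crank '[{"dp":[-0.3,0,0],"angular":[0,0,0]},{"dp":[-0.4,0,0],"angular":[0,0,0]},{"dp":[-0.4,0,0.5],"angular":[0,0,0]},{"dp":[0,0,0.9],"angular":[0,0,0]},{"dp":[0,0,0.9],"angular":[0,0,0]},{"dp":[0,0,0.9],"angular":[0,0,0]},{"dp":[-0.2,-0.8,0.9],"angular":[0,0,0]},{"dp":[-0.2,-0.9,0.9],"angular":[0,0,0]},{"dp":[-0.2,-0.9,0.5],"angular":[0,0,0]},{"dp":[-0.2,-0.9,0],"angular":[0,0,0]},{"dp":[0,-0.9,0],"angular":[0,0,0]},{"dp":[0,-0.9,0],"angular":[0,0,0]},{"dp":[0,-0.9,0],"angular":[0,0,0]},{"dp":[0,-0.5,0],"angular":[0,0,0]},{"dp":[0,0,0],"angular":[0,0,0]},{"dp":[0,0,0],"angular":[0,0,0]}]'
python3 m.py p5 190 135 300 200 2>/dev/null
```

```text
tcp_pos: [0.5784, 0.0768, 0.0292]
force: [-5.3, -1.3, 4.4]
tcp_pos: [0.5784, 0.0768, 0.0292]
force: [-7.7, -2.1, 6.0]
t: 22.4
tcp_pos: [0.5253, -0.1238, 0.1942]
tool_rot: [1.0, 0.021, -0.0, -0.0]
force: [0.8, 0.4, -1.4]
finger_gap: 0.5
gripper_force: 0.0
glass ((631.6476440429688, 91.89070129394531), (69.24988555908203, 107.7309799194336), 2.690208673477173)
rail outer/inner slope,x0 [-4.37159907e-02  7.03150166e+02] [-2.45051424e-02  6.84041735e+02]
```

View pics/p5.png

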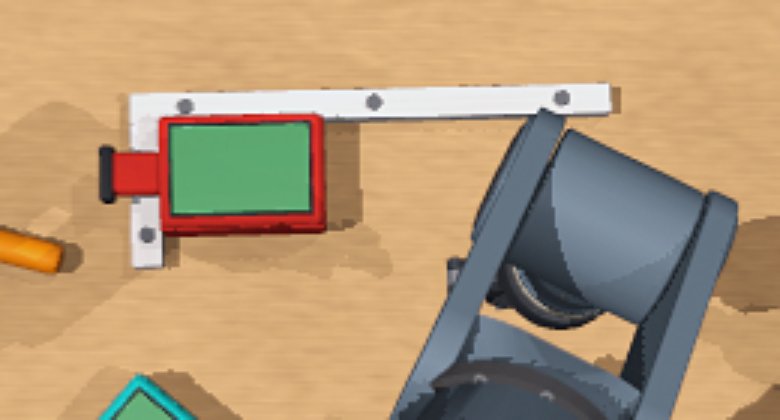

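The mirror is seated against the rail (row 117) and the stop (column 163), and the nudge did not move it. The robot is clear, so I'm handing in.

```bash
python3 -c "from station import order; print(order.sign_off())"
```

```text
the job is handed in; nothing more can be done
None
```

The red mirror sits in the corner jig, its long side against the long rail and its arm end against the end stop with the arm reaching over it; the robot is clear and the job was handed in at about 22 s.

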